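Pack four polished tap castings into their foam nests

ROBOT

A 7-joint arm with a two-finger parallel gripper is mounted at the origin on the work surface. World frame = base frame: x ahead of the robot, y to its left, z up, the work surface at z = 0. Lengths are in m, angles in rad, forces in N, time in s.
With the tool pointing down it reaches from about 0.4 to 0.85 m from the base axis. Payload 10.4 kg.
Tool frame: the origin (TCP) lies at the very end of the fingers, on their centre line; the grasp point (between the pads) lies 19 mm behind it; z points along the fingers, y is the direction in which the jaws open and shut (so a half turn about z gives the same grasp; the last joint's range is limited). The gripper opens to 87 mm and grips with 3 to 60 N. Pads are 19 mm wide; open, the fingers measure 117 mm over their backs; the gripper's body (75 mm by 190 mm) begins 51 mm behind the grasp point.
Start: joints at [-1.246, 0.332, -0.065, 1.46, 0.022, 1.35, -0.088], TCP at [0.213, 0.588, 0.223] pointing down, gripper open.
Joint ranges: [-2.6, 2.6], [-0.5, 2.12], [-1.47, 1.34], [0.16, 2.42], [-1.27, 4.41], [0.06, 2.06], [-2.6, 2.6]. Speed limits (rad/s): [2.22, 2.22, 2.79, 2.79, 3.14, 3.14, 3.14].

INTERFACE

Orientations are given as a unit quaternion [x, y, z, w].
In Python, from bench import read_state, imaging, r gives the robot as it stands. The module is installed in compiled form; this text tells all that it offers.
- The arm moves only by the tool move_arm, never from a script. Its argument "series" is a list of rows, each a list of 4 numbers: the shift along the tool's x, y, z in m, then the turn about the tool's z in rad. In form: [[x, y, z, roll], ...]. A call has 1 to 20 rows; each row is the pose to reach, as a shift and turn from the pose commanded when the call began, along the tool's axes at that moment; what a row does not reach only later rows make up. A row lasts 1/10 s, in which the tool goes at most 50 mm and 8.59 degrees, less where a joint would pass 70% of its speed; a pose out of reach is approached as far as the arm can. A call with a gripper value outside its range is refused whole. "claw" is the gripper's target within -1 to 1 (fully open at 1, half-way at 0, shut at -1), set as the call begins (left out, the last holds). The fingers move at their own pace and stop on an object; "newtons" is the grip in N (left out, the last holds). Time passes only in rows, so rows that repeat a pose let the fingers close. It gives the time, the measured TCP pose, the force and the opening at its end, in the units of the state.
- read_state(): the state, without advancing time (a new reading comes with each control period).
- imaging.camera(name): name is "side" or "top" or "wrist"; returns (picture, depth): 420x560x3 uint8, red, green, blue; 420x560 float32, m along the optical axis (not along the pixel's ray), 0 where there is no reading.
- imaging.get_calibration(name): a dict with "camera_matrix" (3x3 intrinsics, pixels), "R" (3x3) and "t" (3): a world point X has camera coordinates R X + t. Camera axes: x right, y down, z forward; pixel columns grow to the right and rows downward; lengths in m; the calibration is good to about 2 mm. The wrist camera is an equidistant fisheye: a pixel r from the principal point sees the ray r / f radians off the axis. A picture is of the moment at which its call begins: read the wrist's pose just before it. get_calibration takes no time and is no camera call; for the wrist camera it gives the pose at the moment of the call.
- r.close_job(): hands the job in, once; it reports no verdict.
The state is a dict: "time": time; "joint_positions": joint angles; "joint_vel": joint speeds; "joint_torque": joint torques, N m; "ee_pos": TCP position; "eef_rot": TCP orientation; "ft_force": force on the tool from outside, world axes, zero at the start; "torque": the same for the moment, N m; "width": finger opening in m.
Only numpy, scipy, OpenCV 4.12 (cv2) and the standard library are available. Lean on these libraries where they do the work, as an engineer would, in place of code of your own. Each camera call takes 0.05 s, during which the arm holds its last target.

TASK

Put each of the four tap castings (steel lever handle, brass angle valve, copper straight valve, dark square-flanged base) into the foam nest whose pocket has its outline, turned to suit, standing upright and fully down on the pocket's floor. Set them down rather than dropping or tipping them, let go of all four, and leave the belt roll and the bar of polishing compound where they are.

Things in the scene. Friction and masses are not known exactly. Their poses are not given: they have to be found in the camera images.
- lever_centre (a point): Polished steel lever handle, about 0.3 kg: a hub with ONE straight arm. Hub: plain upright cylinder, 40 mm across, 55 mm high; all else is under 25 mm high, so its upper half can be grasped in any direction. Point: on the hub axis, half-way up (27.5 mm above the underside); z up. The arm, 18 mm wide and 18 mm high, runs along +x to 85 mm from the hub axis.
- elbow_centre (a point): Brass angle-valve body, about 0.3 kg: a hub with TWO round outlets at a right angle. Hub: plain upright cylinder, 40 mm across, 55 mm high; all else is under 25 mm high, so its upper half can be grasped in any direction. Point: on the hub axis, half-way up (27.5 mm above the underside); z up. The outlets, 20 mm thick, run along +x and +y, each to 55 mm from the hub axis.
- straight_centre (a point): Copper-plated straight valve body, about 0.35 kg: a hub with TWO opposite round outlets in line. Hub: plain upright cylinder, 40 mm across, 55 mm high; all else is under 25 mm high, so its upper half can be grasped in any direction. Point: on the hub axis, half-way up (27.5 mm above the underside); z up. The outlets, 20 mm thick, run along +x and -x, each to 55 mm from the hub axis (a half turn about z gives the same shape).
- flange_centre (a point): Dark grey flanged tap base, about 0.35 kg: a hub on a SQUARE plate. Hub: plain upright cylinder, 40 mm across, 55 mm high; all else is under 25 mm high, so its upper half can be grasped in any direction. Point: on the hub axis, half-way up (27.5 mm above the underside); z up. The plate is 64 x 64 mm, 14 mm thick, its sides along x and y (a quarter turn about z gives the same shape).
- nest_lever_floor (a point): Nest for the lever handle. Fixed white foam block 20 mm high; black-floored pocket 12 mm deep with 10 mm play round its casting. Point: on the pocket floor (8 mm above the bench) where the hub axis belongs; z up; casting's axes go along these. Pocket: 60 x 60 mm about the point, with one slot 38 mm wide along +x to 95 mm. Block: x -50 to 115 mm, y -50 to 50 mm.
- nest_elbow_floor (a point): Nest for the brass angle-valve body. Fixed white foam block 20 mm high; black-floored pocket 12 mm deep with 10 mm play round its casting. Point: on the pocket floor (8 mm above the bench) where the hub axis belongs; z up; casting's axes go along these. Pocket: 60 x 60 mm about the point, with slots 38 mm wide along +x and +y, each to 65 mm. Block: -50 to 85 mm in x and y.
- nest_straight_floor (a point): Nest for the copper straight valve body. Fixed white foam block 20 mm high; black-floored pocket 12 mm deep with 10 mm play round its casting. Point: on the pocket floor (8 mm above the bench) where the hub axis belongs; z up; casting's axes go along these. Pocket: 60 x 60 mm about the point, with slots 38 mm wide along +x and -x, each to 65 mm. Block: x -85 to 85 mm, y -50 to 50 mm.
- nest_flange_floor (a point): Nest for the square-flanged tap base. Fixed white foam block 20 mm high; black-floored pocket 12 mm deep with 10 mm play round its casting. Point: on the pocket floor (8 mm above the bench) where the hub axis belongs; z up; casting's axes go along these. Pocket: plain square, 84 x 84 mm, sides along x and y. Block: 116 x 116 mm.
- belt_roll_centre (a point): Bystander: loose roll of black abrasive belt lying flat on the bench, 100 mm in diameter, 45 mm high. The point is its centre. Leave it where it is.
- wax_bar_centre (a point): Bystander: loose brick-red bar of polishing compound in a paper sleeve, 130 (along x) x 45 x 40 mm. The point is its centre. Leave it where it is.
Things that resemble listed ones, but are neither listed nor needed, are in the scene too. What is shaped like the part that bears nest_flange_floor but purple, red or turquoise is not meant.

How it is judged:
By the outcome, as a careful person would: the job done as asked, in the order asked, and still so for the second after the job is handed in, with the robot touching nothing.
It also fails if it takes over 118 s, if anything falls off the work surface, if the arm or the gripper's body presses on something with over 40 N, if the wrist force passes 120 N, or if a joint passes its speed limit or range.

## Working session

There is one attempt and no reset: what is moved stays moved. The work goes in short steps, Python scripts to look and compute and a tool call to move; the robot and the scene stay as the last step left them, time stands still between calls to the robot, and variables do not carry over. Pictures are saved under pics/ and viewed, and the job is handed in when it is done.

Besides the shell and the picture viewer there is one more tool, called after "Request:" as a command line: name --pt "numbers of a row" for each row, then --argument value for the rest. move_arm: Moves the arm, as the interface text tells. Its arguments: {"type":"object","properties":{"series":{"type":"array","items":{"type":"array","items":{"type":"number"}}},"claw":{"type":"number"},"newtons":{"type":"number"}},"required":["series"]}

```bash
mkdir -p pics; python3 - <<'E'
from bench import read_state, imaging, r
import cv2,numpy as np
print(read_state())
for n in ["top","side"]:
    im,d=imaging.camera(n); cv2.imwrite(f"pics/{n}0.png",im[:,:,::-1]); np.savez(f"{n}0.npz",im=im,d=d,**imaging.get_calibration(n))
    print(n,imaging.get_calibration(n))
E
```

```text
{'time': 0.0, 'joint_positions': array([-1.24559635,  0.33290284, -0.06469738,  1.46097157,  0.02159347,
        1.34992035, -0.08849   ]), 'joint_vel': array([-1.18728916e-03, -2.30239299e-04,  1.99350905e-05,  6.38108116e-04,
        1.54374904e-03,  1.38867005e-03,  4.58924944e-04]), 'joint_torque': array([ 6.01830607e-05, -6.23248243e+01,  2.48674129e-02, -3.89883149e+01,
       -6.12710346e-02,  3.98392626e-02,  1.49289131e-04]), 'ee_pos': array([0.21288549, 0.58718949, 0.22172017]), 'eef_rot': array([ 1.73011126e-01,  9.84919582e-01, -7.47042082e-04, -9.78197295e-05]), 'ft_force': array([-0.37100805, -0.04096074,  0.84335346]), 'torque': array([ 0.03490369,  0.04301212, -0.03513381]), 'width': 0.08697788494870098}
top {'camera_matrix': array([[492.66198949,   0.        , 284.13037515],
       [  0.        , 492.66198949, 210.95943526],
       [  0.        ,   0.        ,   1.        ]]), 'R': array([[ 6.68108745e-04, -9.99985024e-01, -5.43188762e-03],
       [-9.91367526e-01,  4.98465331e-05, -1.31112267e-01],
       [ 1.31110574e-01,  5.47259424e-03, -9.91352646e-01]]), 't': array([0.05708795, 0.47516514, 1.33559059])}
side {'camera_matrix': array([[437.23540789,   0.        , 272.14725481],
       [  0.        , 437.23540789, 212.18977944],
       [  0.        ,   0.        ,   1.        ]]), 'R': array([[ 0.93793092, -0.34620149,  0.02073952],
       [-0.2155007 , -0.62860183, -0.74727451],
       [ 0.27174445,  0.69642248, -0.66419175]]), 't': array([-0.43992967,  0.18129675,  1.11633218])}
```

View pics/top0.png

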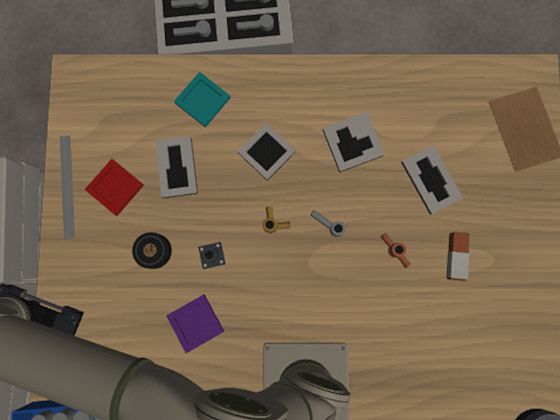

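View pics/side0.png

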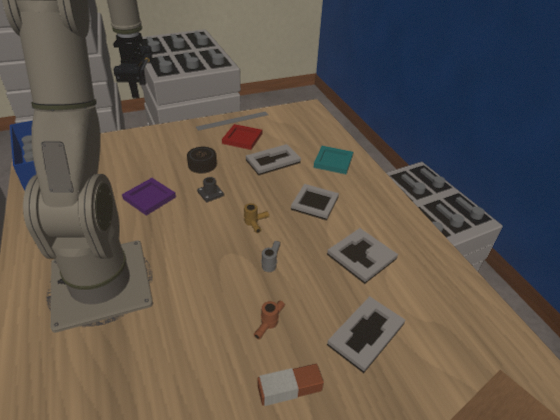

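```bash
cat > h.py <<'E'
import numpy as np,cv2
def load(n):
    z=np.load(n); return z['im'],z['d'],z['camera_matrix'],z['R'],z['t']
def ray(uv,K,R,t,z):
    uv=np.atleast_2d(np.asarray(uv,float)); d=np.c_[(uv-K[:2,2])/K[0,0],np.ones(len(uv))]@R
    c=-R.T@t; s=(z-c[2])/d[:,2]; return c+s[:,None]*d
def cloud(d,K,R,t):
    v,u=np.indices(d.shape); p=np.stack([(u-K[0,2])/K[0,0]*d,(v-K[1,2])/K[1,1]*d,d],-1)
    return (p-t)@R
E
python3 - <<'E'
from h import *
for cam in ["top","side"]:
    im,d,K,R,t=load(cam+"0.npz"); P=cloud(d,K,R,t); print(cam,"C",-R.T@t)
    h=cv2.cvtColor(im,cv2.COLOR_RGB2HSV)
    z=P[...,2]
    if cam=="top":
        print("bench z",np.percentile(z[270:300,300:380],[5,50,95]))
    seeds={"lever":(337,228),"elbow":(269,225),"straight":(398,250),"flange":(211,255),"roll":(151,250),"wax":(458,256)} if cam=="top" else {"lever":(269,255),"elbow":(250,210),"straight":(268,312),"flange":(209,186)}
    for n,(u,v) in seeds.items():
        w=P[v-28:v+29,u-28:u+29]; m=(w[...,2]>.040)&(w[...,2]<.07)
        m2=(w[...,2]>.007)&(w[...,2]<.07)
        k,l=cv2.connectedComponents(m2.astype(np.uint8)); 
        L=l[28,28]; 
        s=m&(l==L); q=w[s]
        # hub top circle: contour of top-plane pixels cast onto z=.055
        vv,uu=np.nonzero(s); zz=np.median(q[:,2]) if len(q) else 0
        X=ray(np.c_[uu+u-28,vv+v-28],K,R,t,.055)[:,:2]
        c,rr,_=cv2.minAreaRect(X.astype(np.float32)*1000)
        lo=w[(l==L)&(w[...,2]<.03)]; rad=lo[:,:2]-np.array(c)/1000
        print(cam,n,"n",s.sum(),"zmax %.4f"%q[:,2].max(),"hub mm",np.round(c,1),np.round(rr,1),"mean",np.round(X.mean(0)*1000,1), "lo n",len(lo))
    if cam=="top":
      for n,(u,v) in {"Nlever":(177,167),"Nflange":(267,152),"Nelbow":(352,142),"Nstraight":(432,181)}.items():
        s=45; hh=h[v-s:v+s,u-s:u+s]; m=((hh[...,1]<40)&(hh[...,2]>110)).astype(np.uint8)
        k,l,st,_=cv2.connectedComponentsWithStats(m); L=1+np.argmax(st[1:,4]); m=(l==L).astype(np.uint8)
        cs,hi=cv2.findContours(m,cv2.RETR_CCOMP,cv2.CHAIN_APPROX_NONE)
        o=max(cs,key=cv2.contourArea)[:,0]+[u-s,v-s]
        X=ray(o,K,R,t,.02)[:,:2]*1000
        rc=cv2.minAreaRect(X.astype(np.float32)); print(n,"block",np.round(rc[0],1),np.round(rc[1],1),round(rc[2],1),"z",np.percentile(P[v-s:v+s,u-s:u+s][m>0][:,2],[5,50,95]).round(4))
        for cc,H in zip(cs,hi[0]):
            if H[3]>=0 and cv2.contourArea(cc)>100:
                Y=ray(cc[:,0]+[u-s,v-s],K,R,t,.02)[:,:2]*1000
                r2=cv2.minAreaRect(Y.astype(np.float32)); print("   hole",np.round(r2[0],1),np.round(r2[1],1),round(r2[2],1))
im,d,K,R,t=load("top0.npz")
cv2.imwrite("pics/c1.png",cv2.resize(im[195:285,185:425,::-1],None,fx=3.3,fy=3.3,interpolation=cv2.INTER_CUBIC))
cv2.imwrite("pics/c2.png",cv2.resize(im[105:225,150:470,::-1],None,fx=2.5,fy=2.5,interpolation=cv2.INTER_CUBIC))
E
```

```text
top C [0.2959151  0.04975426 1.38665133]
bench z [-0.00345263  0.00123851  0.00600983]
top lever n 175 zmax 0.0623 hub mm [425.4 -89.1] [38.1 38.1] mean [425.8 -88.9] lo n 176
top elbow n 175 zmax 0.0642 hub mm [436.3  95.5] [38.2 38.1] mean [436.1  95.8] lo n 171
top straight n 187 zmax 0.0661 hub mm [ 368.6 -251.3] [37.7 40.7] mean [ 369.  -251.2] lo n 205
top flange n 179 zmax 0.0634 hub mm [355. 257.] [37.9 37.8] mean [354.8 257.5] lo n 354
top roll n 1047 zmax 0.0569 hub mm [367.2 419.4] [94.4 97.9] mean [367.  418.7] lo n 69
top wax n 549 zmax 0.0498 hub mm [ 351.6 -416.9] [ 46.7 128. ] mean [ 351.6 -416.7] lo n 132
Nlever block [604.9 365.2] [164.  99.] 7.5 z [0.0165 0.0214 0.0261]
   hole [604.9 365. ] [130.4  66.4] 7.7
Nflange block [649.4 108.4] [114.8 114.5] 46.1 z [0.0168 0.0213 0.0262]
   hole [649.3 108.4] [86.  89.9] 46.0
Nelbow block [ 678.4 -139.4] [133.9 133.3] 20.8 z [0.0167 0.0212 0.0264]
   hole [ 678.7 -138.7] [100.7 101.5] 22.0
Nstraight block [ 568.2 -360.2] [167.4  98.5] 27.1 z [0.0166 0.0211 0.0259]
   hole [ 568.8 -359.9] [134.8  66.3] 27.0
side C [ 0.14833614 -0.81577967  0.886061  ]
side lever n 186 zmax 0.0604 hub mm [423.5 -97.2] [49.  36.4] mean [423.8 -96.6] lo n 145
side elbow n 144 zmax 0.0589 hub mm [433.5  87.1] [48.  37.5] mean [434.2  87. ] lo n 204
side straight n 248 zmax 0.0600 hub mm [ 367.  -259.5] [46.6 36.9] mean [ 367.1 -258.4] lo n 275
side flange n 124 zmax 0.0596 hub mm [353.3 248. ] [56.9 38.3] mean [353.4 248.8] lo n 223
```

View pics/c1.png

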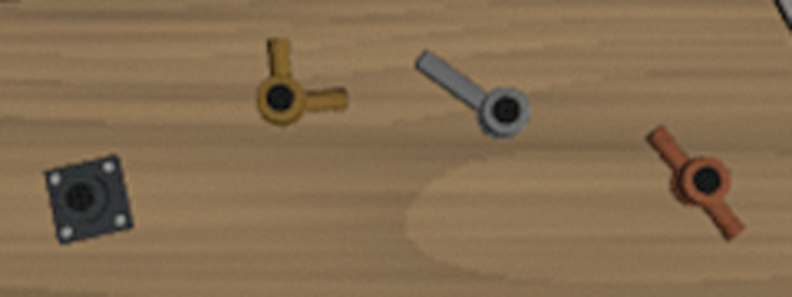

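View pics/c2.png

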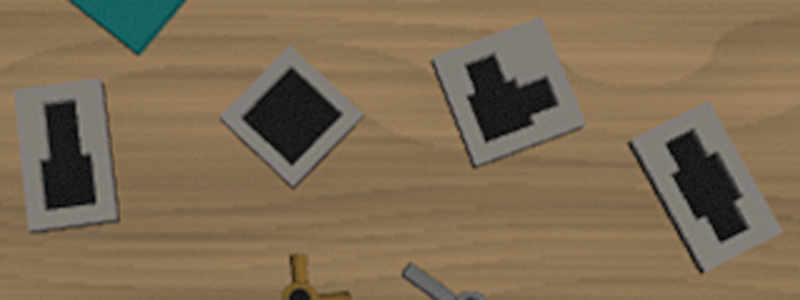

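```bash
python3 - <<'E'
from h import *
im,d,K,R,t=load("top0.npz"); P=cloud(d,K,R,t); h=cv2.cvtColor(im,cv2.COLOR_RGB2HSV).astype(int)
hub={"lever":(425.4,-89.1),"elbow":(436.2,95.6),"straight":(368.8,-251.2),"flange":(355,257)}
px={"lever":(337,228),"elbow":(269,225),"straight":(398,250),"flange":(211,255)}
for n,(u,v) in px.items():
    s=34; w=h[v-s:v+s,u-s:u+s]
    S,V,H=w[...,1],w[...,2],w[...,0]
    m={"lever":S<60,"elbow":(S>150)&(H>14),"straight":(S>100)&(H<13),"flange":S<80}[n].astype(np.uint8)
    k,l,st,_=cv2.connectedComponentsWithStats(m); L=1+np.argmax(st[1:,4]); m=(l==L)
    vv,uu=np.nonzero(m); X=ray(np.c_[uu+u-s,vv+v-s],K,R,t,.014 if n=='flange' else .016)[:,:2]*1000
    D=X-np.array(hub[n]); rr=np.hypot(*D.T)
    print(n,m.sum())
    if n=="flange":
        rc=cv2.minAreaRect(X.astype(np.float32)); print(rc)
        continue
    a=np.degrees(np.arctan2(D[:,1],D[:,0])); f=rr>30; print(np.histogram(a[f],bins=24,range=(-180,180))[0])
    A=D[f]; kk=1 if n=="lever" else 2
    if kk==1: g=np.zeros(len(A),int)
    else: _,g,_=cv2.kmeans(A.astype(np.float32),2,None,(3,50,.1),5,cv2.KMEANS_PP_CENTERS); g=g.ravel()
    for i in range(kk):
        B=A[g==i]; c=B.mean(0); vx,vy,_,_=cv2.fitLine(B.astype(np.float32),cv2.DIST_L2,0,.01,.01).ravel()
        print("  centroid ang %.1f"%np.degrees(np.arctan2(c[1],c[0])),"line %.1f"%np.degrees(np.arctan2(vy,vx)),"rmax %.1f"%rr[f][g==i].max(),len(B))
E
```

```text
lever 341
[ 0  0  0  0  0  0  0  0  0  0  0  0  0  0  3 94 27  0  0  0  0  0  0  0]
  centroid ang 55.0 line 54.7 rmax 84.7 124
elbow 231
[ 0  0  0  0  0 16 27  0  0  0  0  8 31  3  0  0  0  0  0  0  0  0  0  0]
  centroid ang 6.1 line -4.0 rmax 52.7 42
  centroid ang -87.3 line 89.2 rmax 52.1 43
straight 319
[ 0 12 38 11  0  0  0  0  0  0  0  0  0  8 33 15  0  0  0  0  0  0  0  0]
  centroid ang -143.0 line 36.3 rmax 56.2 61
  centroid ang 38.6 line 37.0 rmax 54.3 56
flange 523
((353.8352355957031, 259.44293212890625), (63.12032699584961, 64.00840759277344), 12.626605033874512)
```

```bash
cat > mv.py <<'E'
import sys,numpy as np
from bench import read_state
from scipy.spatial.transform import Rotation as Ro
def go(x,y,z,psi):
    s=read_state(); R=Ro.from_quat(s['eef_rot']).as_matrix(); p=s['ee_pos']
    sh=R.T@(np.array([x,y,z])-p); cur=np.degrees(np.arctan2(R[1,1],R[0,1]))
    dp=(psi-cur+90)%180-90 if abs(psi)<1000 else 0
    print("t %.2f"%s['time'],"pos",p.round(4),"psi %.1f"%cur,"tilt",R[:,2].round(3),"q",s['joint_positions'].round(2),"F",s['ft_force'].round(1),"w %.4f"%s['width'])
    print("shift",sh.round(4),"roll %.4f"%(-np.radians(dp)),"(dpsi %.1f)"%dp)
if __name__=="__main__": go(*map(float,sys.argv[1:5]))
E
python3 mv.py .3545 .258 .13 30
```

```text
t 0.10 pos [0.2129 0.5873 0.2218] psi 70.1 tilt [-0.    -0.001 -1.   ] q [-1.25  0.33 -0.06  1.46  0.02  1.35 -0.09] F [ 0.3 -0.2 -0.1] w 0.0869
shift [-0.2453 -0.2612  0.0922] roll 0.6995 (dpsi -40.1)
```

Request:
move_arm --pt "-0.025 -0.026 0.0 0.07" --pt "-0.05 -0.052 0.01 0.14" --pt "-0.075 -0.078 0.02 0.21" --pt "-0.1 -0.104 0.03 0.28" --pt "-0.125 -0.13 0.04 0.35" --pt "-0.15 -0.156 0.05 0.42" --pt "-0.175 -0.183 0.06 0.49" --pt "-0.2 -0.21 0.07 0.56" --pt "-0.225 -0.236 0.08 0.63" --pt "-0.245 -0.261 0.092 0.7" --pt "-0.245 -0.261 0.092 0.7" --pt "-0.245 -0.261 0.092 0.7" --pt "-0.245 -0.261 0.092 0.7" --claw 1 --newtons 35

```text
time: 1.4
ee_pos: [0.3541, 0.2598, 0.1308]
eef_rot: [0.499, 0.866, 0.0, -0.0]
ft_force: [-0.5, 1.0, 0.2]
width: 0.0873
```

```bash
python3 mv.py .3545 .258 .029 30; python3 - <<'E'
from bench import imaging
import cv2
c=imaging.get_calibration("wrist"); print(c)
im,d=imaging.camera("wrist"); cv2.imwrite("pics/w1.png",im[:,:,::-1])
E
```

```text
t 1.40 pos [0.3541 0.2598 0.1308] psi 30.1 tilt [ 0.     0.001 -1.   ] q [-0.93 -0.01  0.19  2.05  0.    1.1  -0.21] F [-0.5  1.   0.2] w 0.0873
shift [-0.0018 -0.0006  0.1018] roll 0.0013 (dpsi -0.1)
{'camera_matrix': array([[325.1922621 ,   0.        , 279.94772023],
       [  0.        , 325.1922621 , 208.03659575],
       [  0.        ,   0.        ,   1.        ]]), 'R': array([[ 8.66093325e-01,  4.99881969e-01,  6.07363394e-04],
       [ 4.77753328e-01, -8.28109622e-01,  2.93234056e-01],
       [ 1.47085381e-01, -2.53677889e-01, -9.56040491e-01]]), 't': array([-0.43576539,  0.03667244,  0.31745293])}
```

View pics/w1.png

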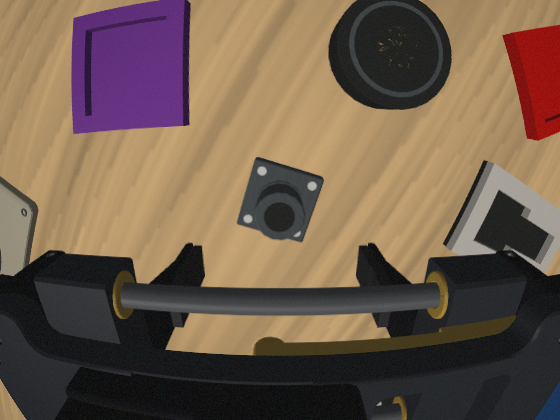

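```bash
cat > wr.py <<'E'
import numpy as np
def wray(uv,c,z):
    K,R,t=c['camera_matrix'],c['R'],c['t']
    uv=np.atleast_2d(np.asarray(uv,float))-K[:2,2]; r=np.hypot(*uv.T)+1e-9; th=r/K[0,0]
    d=np.c_[uv/r[:,None]*np.sin(th)[:,None],np.cos(th)]@R; C=-R.T@t
    return C+((z-C[2])/d[:,2])[:,None]*d
E
echo ok
```

```text
ok
```

The wrist view shows the dark flange hub top at about (279,216), midway between the fingertips at (185,280) and (375,280). I'll check it against the calibration.

```bash
python3 - <<'E'
from bench import imaging
from wr import wray
import numpy as np
c=imaging.get_calibration("wrist")
print(wray([(279,216)],c,.055), wray([(260,157),(323,179),(300,241),(238,222)],c,.014))
q=wray([(260,157),(323,179),(300,241),(238,222)],c,.014)[:,:2]; print(q.mean(0),np.degrees(np.arctan2(*(q[1]-q[0])[::-1])),np.linalg.norm(q[1]-q[0]))
E
```

```text
[[0.35239146 0.25975602 0.055     ]] [[0.31812806 0.28613419 0.014     ]
 [0.37558935 0.29694035 0.014     ]
 [0.38834346 0.23634793 0.014     ]
 [0.32956558 0.22404213 0.014     ]]
[0.35290661 0.26086615] 10.650644436635769 0.05846856044813851
```

Request:
move_arm --pt "0 0 0.02 0" --pt "0 0 0.045 0" --pt "0 0 0.07 0" --pt "0 0 0.09 0" --pt "0 0 0.102 0" --pt "0 0 0.102 0"

```text
time: 2.05
ee_pos: [0.3535, 0.2587, 0.0275]
eef_rot: [0.5, 0.866, -0.001, -0.0]
ft_force: [-0.5, 0.8, 0.2]
width: 0.0874
```

Request:
move_arm --pt "0 0 0 0" --pt "0 0 0 0" --pt "0 0 0 0" --pt "0 0 0 0" --pt "0 0 0 0" --pt "0 0 0 0" --pt "0 0 0 0" --claw -1

```text
time: 2.75
ee_pos: [0.3544, 0.2587, 0.0286]
eef_rot: [0.5, 0.866, 0.0, -0.0]
ft_force: [-0.8, -0.3, -0.2]
width: 0.0393
```

```bash
python3 mv.py .6494 .1084 .14 64
```

```text
t 2.75 pos [0.3544 0.2587 0.0286] psi 30.0 tilt [ 0.  0. -1.] q [-0.92  0.14  0.2   2.15 -0.04  0.85 -0.18] F [-0.8 -0.3 -0.2] w 0.0393
shift [-0.2776  0.1805 -0.1114] roll -0.5941 (dpsi 34.0)
```

Request:
move_arm --pt "0 0 -0.02 0" --pt "0 0 -0.05 0" --pt "0 0 -0.08 0" --pt "0 0 -0.111 0" --pt "-0.02 0.013 -0.111 -0.04" --pt "-0.045 0.029 -0.111 -0.09" --pt "-0.07 0.045 -0.111 -0.15" --pt "-0.1 0.065 -0.111 -0.21" --pt "-0.13 0.084 -0.111 -0.28" --pt "-0.16 0.104 -0.111 -0.34" --pt "-0.19 0.123 -0.111 -0.41" --pt "-0.215 0.14 -0.111 -0.46" --pt "-0.24 0.156 -0.111 -0.51" --pt "-0.26 0.169 -0.111 -0.56" --pt "-0.272 0.177 -0.111 -0.58" --pt "-0.278 0.1805 -0.111 -0.594" --pt "-0.278 0.1805 -0.111 -0.594" --pt "-0.278 0.1805 -0.111 -0.594"

```text
time: 4.55
ee_pos: [0.6488, 0.1087, 0.1391]
eef_rot: [0.225, 0.974, 0.0, -0.001]
ft_force: [0.6, 0.9, -3.6]
width: 0.0391
```

```bash
python3 mv.py .6494 .1084 .0375 64; python3 - <<'E'
from bench import imaging
import cv2,numpy as np
for n in ["wrist","top","side"]:
    im,d=imaging.camera(n); cv2.imwrite(f"pics/{n}2.png",im[:,:,::-1]); np.savez(f"{n}2.npz",im=im,d=d,**imaging.get_calibration(n))
E
```

```text
t 4.55 pos [0.6488 0.1087 0.1391] psi 64.0 tilt [-0.001  0.    -1.   ] q [-0.5   0.47  0.36  1.49 -0.17  1.22  1.  ] F [ 0.6  0.9 -3.6] w 0.0391
shift [-0.0008  0.      0.1016] roll 0.0001 (dpsi -0.0)
```

View pics/wrist2.png

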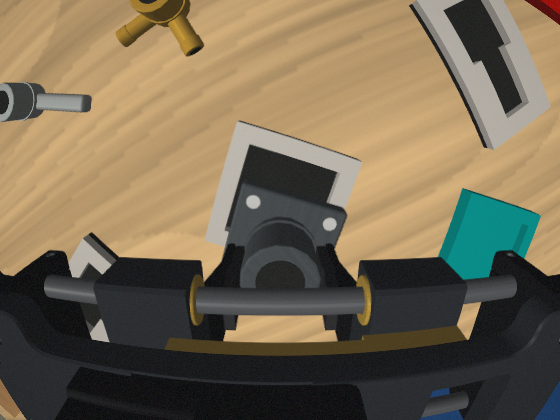

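The flange's upper edge, (243,182)-(347,212), is parallel to the nest's edge, (240,122)-(360,160), so it's aligned. I'll lower it.

Request:
move_arm --pt "0 0 0.02 0" --pt "0 0 0.045 0" --pt "0 0 0.065 0" --pt "0 0 0.08 0" --pt "0 0 0.088 0" --pt "0 0 0.093 0" --pt "0 0 0.097 0" --pt "0 0 0.1 0" --pt "0 0 0.1015 0" --pt "0 0 0.1025 0" --pt "0 0 0.1025 0"

```text
time: 5.8
ee_pos: [0.6497, 0.1081, 0.0372]
eef_rot: [0.225, 0.974, 0.0, 0.0]
ft_force: [0.6, 0.3, -4.5]
width: 0.0395
```

```bash
python3 mv.py .6494 .1084 .0366 64
```

```text
t 5.80 pos [0.6497 0.1081 0.0372] psi 64.0 tilt [ 0.  0. -1.] q [-0.48  0.57  0.34  1.57 -0.21  1.03  1.03] F [ 0.6  0.3 -4.5] w 0.0395
shift [0.0004 0.0002 0.0006] roll -0.0001 (dpsi 0.0)
```

Not touching yet (Fz is still the part's weight), so I'll ease down a millimetre at a time.

Request:
move_arm --pt "0 0 0.0005 0" --pt "0 0 0.001 0" --pt "0 0 0.001 0"

```text
time: 6.1
ee_pos: [0.6499, 0.1081, 0.0367]
eef_rot: [0.225, 0.974, 0.0, 0.0]
ft_force: [-2.9, 0.0, 2.6]
width: 0.0392
```

Request:
move_arm --pt "0 0 0.0005 0" --pt "0 0 0.001 0" --pt "0 0 0.001 0"

```text
time: 6.4
ee_pos: [0.6499, 0.1081, 0.0366]
eef_rot: [0.225, 0.974, 0.0, 0.0]
ft_force: [-6.9, -0.7, 12.8]
width: 0.0393
```

Request:
move_arm --pt "0 0 0 0" --pt "0 0 0 0" --pt "0 0 0 0" --pt "0 0 0 0" --pt "0 0 0 0" --pt "0 0 0 0" --pt "0 0 -0.02 0" --pt "0 0 -0.06 0" --pt "0 0 -0.1 0" --pt "0 0 -0.11 0" --pt "0 0 -0.11 0" --claw 1

```text
time: 7.5
ee_pos: [0.6508, 0.1082, 0.1471]
eef_rot: [0.225, 0.974, 0.001, 0.002]
ft_force: [0.3, -0.4, -0.4]
width: 0.0872
```

```bash
python3 mv.py .436 .095 .13 -41.5
```

```text
t 7.50 pos [0.6508 0.1082 0.1471] psi 64.0 tilt [ 0.004  0.001 -1.   ] q [-0.5   0.46  0.36  1.48 -0.17  1.23  1.  ] F [ 0.3 -0.4 -0.4] w 0.0872
shift [ 0.1873 -0.1061  0.0163] roll -1.3004 (dpsi 74.5)
```

Request:
move_arm --pt "0.015 -0.008 0 0.14" --pt "0.03 -0.017 0 0.28" --pt "0.045 -0.025 0.002 0.42" --pt "0.06 -0.034 0.004 0.56" --pt "0.075 -0.042 0.006 0.7" --pt "0.09 -0.051 0.008 0.84" --pt "0.105 -0.06 0.01 0.98" --pt "0.12 -0.068 0.012 1.12" --pt "0.135 -0.076 0.014 1.26" --pt "0.15 -0.085 0.016 1.4" --pt "0.165 -0.093 0.016 1.54" --pt "0.176 -0.1 0.016 1.68" --pt "0.187 -0.106 0.016 1.8" --pt "0.187 -0.106 0.016 1.841" --pt "0.187 -0.106 0.016 1.841" --pt "0.187 -0.106 0.016 1.841"

```text
time: 9.1
ee_pos: [0.4346, 0.0946, 0.1282]
eef_rot: [0.911, 0.412, -0.001, 0.0]
ft_force: [-0.7, -0.4, 0.8]
width: 0.0868
```

```bash
python3 mv.py .436 .095 .029 -41.5; python3 - <<'E'
from bench import imaging
import cv2,numpy as np
for n in ["wrist"]:
    c=imaging.get_calibration(n);im,d=imaging.camera(n); cv2.imwrite(f"pics/{n}3.png",im[:,:,::-1]); np.savez(f"{n}3.npz",im=im,d=d,**c)
E
```

```text
t 9.10 pos [0.4346 0.0946 0.1282] psi -41.4 tilt [-0.001 -0.001 -1.   ] q [-0.87 -0.01  0.56  2.06  0.    1.09 -1.04] F [-0.7 -0.4  0.8] w 0.0868
shift [0.0013 0.0008 0.0992] roll 0.0020 (dpsi -0.1)
```

View pics/wrist3.png

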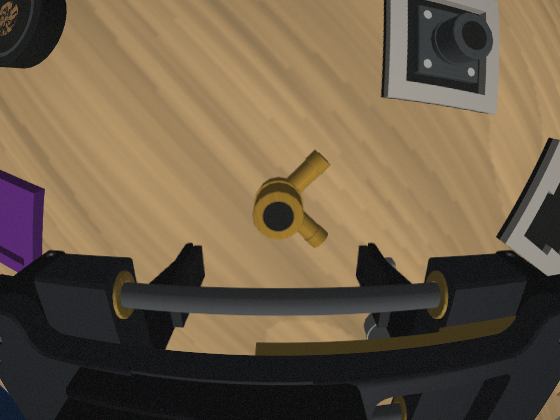

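The elbow's hub top is at (278,216) between the jaws, with outlet ends near (320,157) and (319,240). The flange is visible inside its pocket at upper right. Checking by rays.

```bash
python3 - <<'E'
from wr import wray
import numpy as np,cv2
z=np.load("wrist3.npz"); c={k:z[k] for k in['camera_matrix','R','t']}
h=wray([(278,216)],c,.055)[0]; a=wray([(321,158),(321,241)],c,.010)
print(h,a)
for q in a: print(np.degrees(np.arctan2(*(q-h)[:2][::-1])),np.linalg.norm((q-h)[:2]))
E
```

```text
[0.43460806 0.0963754  0.055     ] [[0.48777666 0.10029255 0.01      ]
 [0.43814605 0.03994546 0.01      ]]
4.213598781124632 0.05331270249355046
-86.4124194029804 0.056540741710697416
```

Request:
move_arm --pt "0 0 0.02 0" --pt "0 0 0.045 0" --pt "0 0 0.07 0" --pt "0 0 0.09 0" --pt "0 0 0.099 0" --pt "0 0 0.099 0"

```text
time: 9.75
ee_pos: [0.4344, 0.0943, 0.0291]
eef_rot: [0.912, 0.411, -0.001, 0.0]
ft_force: [-0.8, 0.1, 0.1]
width: 0.0869
```

Request:
move_arm --pt "0 0 0 0" --pt "0 0 0 0" --pt "0 0 0 0" --pt "0 0 0 0" --pt "0 0 0 0" --pt "0 0 0 0" --pt "0 0 0 0" --claw -1

```text
time: 10.45
ee_pos: [0.4349, 0.0949, 0.0301]
eef_rot: [0.912, 0.411, -0.0, -0.0]
ft_force: [-0.1, -1.1, 1.4]
width: 0.0391
```

```bash
python3 mv.py .6558 -.1293 .14 -24.4
```

```text
t 10.45 pos [0.4349 0.0949 0.0301] psi -41.5 tilt [-0.  0. -1.] q [-0.84  0.17  0.56  2.15 -0.12  0.86 -0.93] F [-0.1 -1.1  1.4] w 0.0391
shift [-0.0217  0.3139 -0.11  ] roll -0.2981 (dpsi 17.1)
```

Request:
move_arm --pt "0 0 -0.02 0" --pt "0 0 -0.05 0" --pt "0 0 -0.08 0" --pt "0 0 -0.11 0" --pt "-0.001 0.02 -0.11 -0.02" --pt "-0.003 0.045 -0.11 -0.04" --pt "-0.005 0.075 -0.11 -0.07" --pt "-0.007 0.105 -0.11 -0.1" --pt "-0.009 0.135 -0.11 -0.13" --pt "-0.011 0.165 -0.11 -0.16" --pt "-0.013 0.195 -0.11 -0.19" --pt "-0.015 0.225 -0.11 -0.22" --pt "-0.017 0.255 -0.11 -0.25" --pt "-0.019 0.28 -0.11 -0.27" --pt "-0.021 0.3 -0.11 -0.285" --pt "-0.0217 0.31 -0.11 -0.298" --pt "-0.0217 0.314 -0.11 -0.298" --pt "-0.0217 0.314 -0.11 -0.298" --pt "-0.0217 0.314 -0.11 -0.298"

```text
time: 12.35
ee_pos: [0.6556, -0.1284, 0.1399]
eef_rot: [0.84, 0.542, 0.0, -0.0]
ft_force: [0.4, 0.3, -2.8]
width: 0.0393
```

```bash
python3 mv.py .6558 -.1293 .0385 -24.4; python3 - <<'E'
from bench import imaging
import cv2,numpy as np
for n in ["wrist"]:
    c=imaging.get_calibration(n);im,d=imaging.camera(n); cv2.imwrite(f"pics/{n}4.png",im[:,:,::-1]); np.savez(f"{n}4.npz",im=im,d=d,**c)
E
```

```text
t 12.35 pos [ 0.6556 -0.1284  0.1399] psi -24.4 tilt [-0.     0.001 -1.   ] q [-0.34  0.55  0.66  1.47 -0.35  1.25 -0.06] F [ 0.4  0.3 -2.8] w 0.0393
shift [-0.0008  0.0006  0.1014] roll 0.0005 (dpsi -0.0)
```

View pics/wrist4.png

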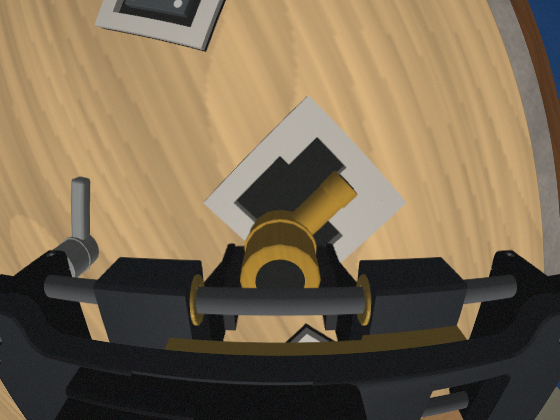

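The outlet, pointing to (342,188), runs parallel to the pocket slot, whose end is near (325,150). Lowering.

Request:
move_arm --pt "0 0 0.02 0" --pt "0 0 0.045 0" --pt "0 0 0.065 0" --pt "0 0 0.08 0" --pt "0 0 0.088 0" --pt "0 0 0.093 0" --pt "0 0 0.097 0" --pt "0 0 0.1 0" --pt "0 0 0.1015 0" --pt "0 0 0.1025 0" --pt "0 0 0.1025 0"

```text
time: 13.5
ee_pos: [0.6562, -0.1296, 0.0382]
eef_rot: [0.841, 0.542, 0.0, 0.0]
ft_force: [-1.6, 2.0, 2.3]
width: 0.0393
```

Request:
move_arm --pt "0 0 0.0005 0" --pt "0 0 0.001 0" --pt "0 0 0.001 0"

```text
time: 13.8
ee_pos: [0.6562, -0.1295, 0.0382]
eef_rot: [0.841, 0.542, 0.001, -0.0]
ft_force: [-6.3, 1.8, 12.0]
width: 0.0392
```

Request:
move_arm --pt "0 0 0 0" --pt "0 0 0 0" --pt "0 0 0 0" --pt "0 0 0 0" --pt "0 0 0 0" --pt "0 0 0 0" --pt "0 0 -0.02 0" --pt "0 0 -0.06 0" --pt "0 0 -0.1 0" --pt "0 0 -0.11 0" --pt "0 0 -0.11 0" --claw 1

```text
time: 14.9
ee_pos: [0.6569, -0.1298, 0.1484]
eef_rot: [0.841, 0.542, 0.001, 0.001]
ft_force: [0.3, -0.6, -0.8]
width: 0.087
```

```bash
python3 mv.py .4252 -.0892 .13 55
```

```text
t 14.90 pos [ 0.6569 -0.1298  0.1484] psi -24.4 tilt [ 0.003 -0.    -1.   ] q [-0.34  0.54  0.67  1.46 -0.34  1.26 -0.06] F [ 0.3 -0.6 -0.8] w 0.0870
shift [-0.0588 -0.2279  0.0176] roll -1.3859 (dpsi 79.4)
```

Request:
move_arm --pt "-0.005 -0.02 0 -0.12" --pt "-0.01 -0.04 0.0 -0.25" --pt "-0.016 -0.06 0.002 -0.38" --pt "-0.022 -0.085 0.004 -0.51" --pt "-0.028 -0.11 0.006 -0.64" --pt "-0.034 -0.13 0.008 -0.77" --pt "-0.04 -0.155 0.01 -0.9" --pt "-0.046 -0.18 0.012 -1.03" --pt "-0.052 -0.2 0.014 -1.16" --pt "-0.056 -0.216 0.016 -1.29" --pt "-0.0585 -0.228 0.0175 -1.386" --pt "-0.0585 -0.228 0.0175 -1.386" --pt "-0.0585 -0.228 0.0175 -1.386" --pt "-0.0585 -0.228 0.0175 -1.386"

```text
time: 16.3
ee_pos: [0.4246, -0.0886, 0.1287]
eef_rot: [0.302, 0.953, -0.0, -0.0]
ft_force: [-0.0, -0.9, -0.8]
width: 0.087
```

```bash
python3 mv.py .4252 -.0892 .029 55; python3 - <<'E'
from bench import imaging
import cv2,numpy as np
for n in ["wrist"]:
    c=imaging.get_calibration(n);im,d=imaging.camera(n); cv2.imwrite(f"pics/{n}5.png",im[:,:,::-1]); np.savez(f"{n}5.npz",im=im,d=d,**c)
E
```

```text
t 16.30 pos [ 0.4246 -0.0886  0.1287] psi 54.9 tilt [-0. -0. -1.] q [-0.41 -0.04  0.51  2.08  0.02  1.09  1.05] F [-0.  -0.9 -0.8] w 0.0870
shift [-0.0009 -0.0001  0.0997] roll -0.0021 (dpsi 0.1)
```

View pics/wrist5.png

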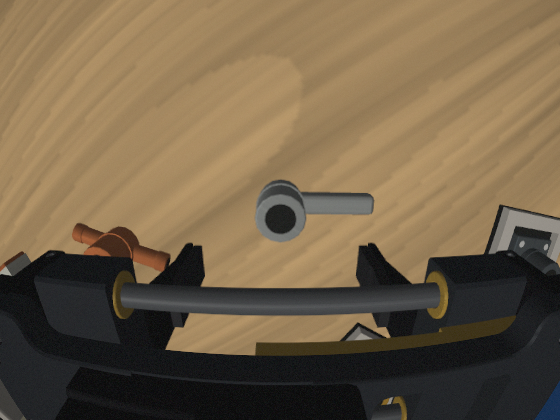

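The lever hub at (280,216) is centred, and its arm to (372,204) lies along the jaw line with fingertips above it. Descending and gripping.

Request:
move_arm --pt "0 0 0.02 0" --pt "0 0 0.045 0" --pt "0 0 0.07 0" --pt "0 0 0.09 0" --pt "0 0 0.0995 0" --pt "0 0 0.0995 0"

```text
time: 16.95
ee_pos: [0.4236, -0.0887, 0.0286]
eef_rot: [0.301, 0.954, -0.001, -0.001]
ft_force: [-0.2, -0.6, 0.1]
width: 0.0868
```

Request:
move_arm --pt "0 0 0 0" --pt "0 0 0 0" --pt "0 0 0 0" --pt "0 0 0 0" --pt "0 0 0 0" --pt "0 0 0 0" --pt "0 0 0 0" --claw -1 --newtons 40

```text
time: 17.65
ee_pos: [0.4242, -0.0885, 0.0296]
eef_rot: [0.301, 0.954, 0.0, 0.0]
ft_force: [0.8, 0.2, 0.8]
width: 0.0392
```

```bash
python3 mv.py .5727 .361 .14 7.5; python3 - <<'E'
from wr import wray
import numpy as np
z=np.load("wrist5.npz"); c={k:z[k] for k in['camera_matrix','R','t']}
h=wray([(280,216)],c,.055)[0]; q=wray([(372,203)],c,.016)[0]
print(h,q,np.degrees(np.arctan2(*(q-h)[:2][::-1])),np.linalg.norm((q-h)[:2]))
E
```

```text
t 17.65 pos [ 0.4242 -0.0885  0.0296] psi 55.0 tilt [ 0.  0. -1.] q [-0.39  0.14  0.52  2.17 -0.09  0.85  1.15] F [0.8 0.2 0.8] w 0.0392
shift [ 0.1361  0.4534 -0.1103] roll 0.8291 (dpsi -47.5)
[ 0.42244285 -0.08841001  0.055     ] [ 0.47108815 -0.0209121   0.016     ] 54.21995055193203 0.08320055600531745
```

Request:
move_arm --pt "0 0 -0.02 0" --pt "0 0 -0.05 0" --pt "0 0 -0.08 0" --pt "0 0 -0.11 0" --pt "0.005 0.018 -0.11 0.03" --pt "0.013 0.045 -0.11 0.08" --pt "0.023 0.08 -0.11 0.14" --pt "0.035 0.12 -0.11 0.21" --pt "0.047 0.16 -0.11 0.29" --pt "0.059 0.2 -0.11 0.36" --pt "0.071 0.24 -0.11 0.43" --pt "0.083 0.28 -0.11 0.51" --pt "0.095 0.32 -0.11 0.58" --pt "0.107 0.36 -0.11 0.65" --pt "0.117 0.395 -0.11 0.72" --pt "0.126 0.422 -0.11 0.77" --pt "0.133 0.443 -0.11 0.81" --pt "0.136 0.4535 -0.11 0.829" --pt "0.136 0.4535 -0.11 0.829" --pt "0.136 0.4535 -0.11 0.829"

```text
time: 19.65
ee_pos: [0.5729, 0.3594, 0.1392]
eef_rot: [0.659, 0.752, -0.001, 0.0]
ft_force: [-0.6, -0.3, -3.3]
width: 0.0391
```

```bash
python3 mv.py .5727 .361 .038 7.5; python3 - <<'E'
from bench import imaging
import cv2,numpy as np
for n in ["wrist"]:
    c=imaging.get_calibration(n);im,d=imaging.camera(n); cv2.imwrite(f"pics/{n}6.png",im[:,:,::-1]); np.savez(f"{n}6.npz",im=im,d=d,**c)
E
```

```text
t 19.65 pos [0.5729 0.3594 0.1392] psi 7.5 tilt [-0.    -0.001 -1.   ] q [-0.84  0.5   0.3   1.43 -0.15  1.23 -0.4 ] F [-0.6 -0.3 -3.3] w 0.0391
shift [1.700e-03 1.000e-04 1.012e-01] roll -0.0001 (dpsi 0.0)
```

View pics/wrist6.png

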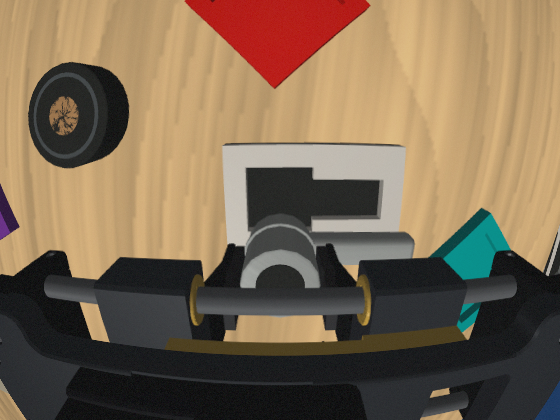

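The lever arm, (330,245)-(413,245), is parallel to the slot at (312-380,197), and the hub is over the square pocket. Lowering.

Request:
move_arm --pt "0.001 0 0.02 0" --pt "0.001 0 0.045 0" --pt "0.001 0 0.065 0" --pt "0.001 0 0.08 0" --pt "0.001 0 0.088 0" --pt "0.001 0 0.093 0" --pt "0.001 0 0.097 0" --pt "0.001 0 0.1 0" --pt "0.001 0 0.1015 0" --pt "0.001 0 0.1025 0" --pt "0.001 0 0.1025 0"

```text
time: 20.8
ee_pos: [0.5729, 0.3621, 0.0377]
eef_rot: [0.659, 0.752, 0.0, -0.0]
ft_force: [-1.8, -1.8, 1.4]
width: 0.0394
```

Request:
move_arm --pt "0 0 0.0005 0" --pt "0 0 0.001 0" --pt "0 0 0.001 0"

```text
time: 21.1
ee_pos: [0.5729, 0.3622, 0.0377]
eef_rot: [0.659, 0.752, 0.0, -0.0]
ft_force: [-5.1, -2.9, 9.8]
width: 0.0395
```

Request:
move_arm --pt "0 0 0 0" --pt "0 0 0 0" --pt "0 0 0 0" --pt "0 0 0 0" --pt "0 0 0 0" --pt "0 0 0 0" --pt "0 0 -0.02 0" --pt "0 0 -0.06 0" --pt "0 0 -0.1 0" --pt "0 0 -0.11 0" --pt "0 0 -0.11 0" --claw 1

```text
time: 22.2
ee_pos: [0.5737, 0.3625, 0.1482]
eef_rot: [0.659, 0.752, 0.002, 0.0]
ft_force: [-0.4, -0.3, -0.9]
width: 0.087
```

```bash
python3 mv.py .3685 -.252 .14 -53
```

```text
t 22.20 pos [0.5737 0.3625 0.1482] psi 7.5 tilt [ 0.003  0.002 -1.   ] q [-0.84  0.5   0.3   1.42 -0.15  1.24 -0.4 ] F [-0.4 -0.3 -0.9] w 0.0870
shift [-0.5825 -0.2837  0.0061] roll 1.0559 (dpsi -60.5)
```

Request:
move_arm --pt "-0.02 -0.01 0 0.04" --pt "-0.055 -0.027 0 0.1" --pt "-0.095 -0.046 0 0.17" --pt "-0.135 -0.066 0 0.24" --pt "-0.175 -0.085 0 0.32" --pt "-0.215 -0.105 0 0.39" --pt "-0.255 -0.124 0 0.46" --pt "-0.295 -0.144 0 0.53" --pt "-0.335 -0.163 0 0.61" --pt "-0.375 -0.183 0 0.68" --pt "-0.415 -0.202 0 0.75" --pt "-0.455 -0.222 0.002 0.82" --pt "-0.495 -0.241 0.004 0.9" --pt "-0.53 -0.258 0.006 0.96" --pt "-0.56 -0.273 0.006 1.01" --pt "-0.576 -0.281 0.006 1.04" --pt "-0.5825 -0.2837 0.006 1.056" --pt "-0.5825 -0.2837 0.006 1.056" --pt "-0.5825 -0.2837 0.006 1.056"

```text
time: 24.1
ee_pos: [0.3681, -0.2513, 0.1397]
eef_rot: [0.948, 0.319, -0.0, -0.0]
ft_force: [-0.6, -0.1, 1.2]
width: 0.0869
```

```bash
python3 mv.py .3685 -.252 .029 -53; python3 - <<'E'
from bench import imaging
import cv2,numpy as np
for n in ["wrist"]:
    c=imaging.get_calibration(n);im,d=imaging.camera(n); cv2.imwrite(f"pics/{n}7.png",im[:,:,::-1]); np.savez(f"{n}7.npz",im=im,d=d,**c)
E
```

```text
t 24.10 pos [ 0.3681 -0.2513  0.1397] psi -52.9 tilt [-0.001  0.    -1.   ] q [-0.37 -0.05  0.86  2.05  0.04  1.12 -0.45] F [-0.6 -0.1  1.2] w 0.0869
shift [-1.000e-04  9.000e-04  1.107e-01] roll 0.0026 (dpsi -0.1)
```

View pics/wrist7.png

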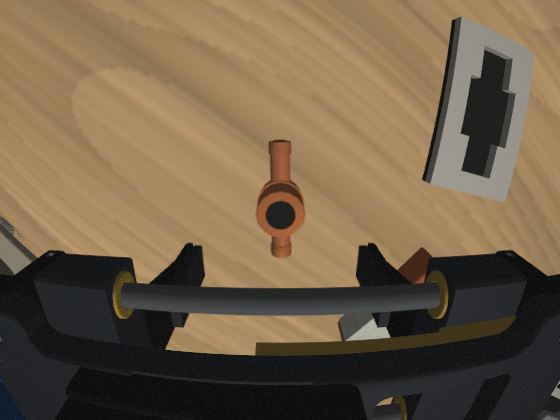

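The copper valve is upright in the image, hub at (280,213) and outlets at (280,145) and (281,250), so it is square to the jaws. The wax bar at (400,280) is well clear.

Request:
move_arm --pt "0 0 0.02 0" --pt "0 0 0.045 0" --pt "0 0 0.07 0" --pt "0 0 0.09 0" --pt "0 0 0.104 0" --pt "0 0 0.11 0" --pt "0 0 0.11 0"

```text
time: 24.85
ee_pos: [0.3674, -0.2518, 0.0295]
eef_rot: [0.948, 0.318, -0.001, -0.0]
ft_force: [-0.2, -0.4, -0.4]
width: 0.0871
```

Request:
move_arm --pt "0 0 0 0" --pt "0 0 0 0" --pt "0 0 0 0" --pt "0 0 0 0" --pt "0 0 0 0" --pt "0 0 0 0" --pt "0 0 0 0" --claw -1

```text
time: 25.55
ee_pos: [0.3674, -0.2525, 0.03]
eef_rot: [0.948, 0.317, -0.0, -0.0]
ft_force: [-0.2, -1.7, -0.3]
width: 0.0394
```

```bash
python3 mv.py .5684 -.3601 .14 -62.9
```

```text
t 25.55 pos [ 0.3674 -0.2525  0.03  ] psi -53.0 tilt [-0.  0. -1.] q [-0.3   0.21  0.87  2.15 -0.21  0.86 -0.23] F [-0.2 -1.7 -0.3] w 0.0394
shift [ 0.0958  0.2068 -0.11  ] roll 0.1728 (dpsi -9.9)
```

Request:
move_arm --pt "0 0 -0.02 0" --pt "0 0 -0.05 0" --pt "0 0 -0.08 0" --pt "0 0 -0.11 0" --pt "0.008 0.018 -0.11 0.015" --pt "0.02 0.043 -0.11 0.035" --pt "0.033 0.07 -0.11 0.06" --pt "0.046 0.1 -0.11 0.085" --pt "0.06 0.13 -0.11 0.11" --pt "0.073 0.157 -0.11 0.13" --pt "0.084 0.181 -0.11 0.15" --pt "0.092 0.198 -0.11 0.165" --pt "0.096 0.207 -0.11 0.173" --pt "0.096 0.207 -0.11 0.173" --pt "0.096 0.207 -0.11 0.173"

```text
time: 27.05
ee_pos: [0.568, -0.3599, 0.1391]
eef_rot: [0.972, 0.234, -0.001, -0.0]
ft_force: [0.1, 0.3, -3.9]
width: 0.0392
```

```bash
python3 mv.py .5684 -.3601 .038 -62.9; python3 - <<'E'
from bench import imaging
import cv2,numpy as np
for n in ["wrist"]:
    c=imaging.get_calibration(n);im,d=imaging.camera(n); cv2.imwrite(f"pics/{n}8.png",im[:,:,::-1]); np.savez(f"{n}8.npz",im=im,d=d,**c)
E
```

```text
t 27.05 pos [ 0.568  -0.3599  0.1391] psi -62.9 tilt [-0.002  0.001 -1.   ] q [-0.08  0.62  0.85  1.46 -0.48  1.28 -0.28] F [ 0.1  0.3 -3.9] w 0.0392
shift [0.0004 0.0005 0.1011] roll -0.0002 (dpsi 0.0)
```

View pics/wrist8.png

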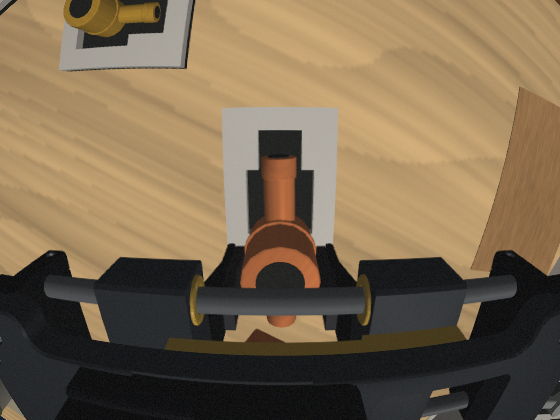

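The outlet at (280,165) is centred in the slot (258-302) and the block is symmetric about column 280. Lowering.

Request:
move_arm --pt "0 0 0.02 0" --pt "0 0 0.045 0" --pt "0 0 0.065 0" --pt "0 0 0.08 0" --pt "0 0 0.088 0" --pt "0 0 0.093 0" --pt "0 0 0.097 0" --pt "0 0 0.1 0" --pt "0 0 0.1015 0" --pt "0 0 0.102 0" --pt "0 0 0.102 0"

```text
time: 28.2
ee_pos: [0.5689, -0.3602, 0.0383]
eef_rot: [0.972, 0.234, 0.0, 0.0]
ft_force: [-0.5, -0.2, -4.7]
width: 0.0391
```

Request:
move_arm --pt "0 0 0.0005 0" --pt "0 0 0.001 0" --pt "0 0 0.001 0"

```text
time: 28.5
ee_pos: [0.569, -0.3603, 0.0381]
eef_rot: [0.972, 0.234, 0.0, 0.0]
ft_force: [-2.9, 3.4, 5.5]
width: 0.0392
```

Contact with the floor at the expected height (0.038). I'll release, lift, and swing aside so the cameras see everything.

Request:
move_arm --pt "0 0 0 0" --pt "0 0 0 0" --pt "0 0 0 0" --pt "0 0 0 0" --pt "0 0 0 0" --pt "0 0 0 0" --pt "0 0 -0.02 0" --pt "0 0 -0.06 0" --pt "0 0 -0.1 0" --pt "0 0 -0.14 0" --pt "0 0 -0.18 0" --pt "0.03 -0.03 -0.2 0" --pt "0.06 -0.06 -0.22 0" --pt "0.09 -0.09 -0.22 0" --pt "0.12 -0.12 -0.22 0" --pt "0.15 -0.15 -0.22 0" --pt "0.15 -0.15 -0.22 0" --claw 1

```text
time: 30.2
ee_pos: [0.6367, -0.1502, 0.2562]
eef_rot: [0.971, 0.239, 0.0, -0.002]
ft_force: [-0.5, 0.6, -0.6]
width: 0.087
```

```bash
python3 mv.py .5684 -.3601 .038 -62.9; python3 - <<'E'
from bench import imaging
import cv2,numpy as np
for n in ["top","side"]:
    c=imaging.get_calibration(n);im,d=imaging.camera(n); cv2.imwrite(f"pics/{n}9.png",im[:,:,::-1]); np.savez(f"{n}9.npz",im=im,d=d,**c)
E
```

```text
t 30.20 pos [ 0.6367 -0.1502  0.2562] psi -62.3 tilt [ 0.     0.003 -1.   ] q [-0.44  0.49  0.89  1.36 -0.38  1.46 -0.66] F [-0.5  0.6 -0.6] w 0.0870
shift [-0.1583  0.1548  0.2176] roll 0.0100 (dpsi -0.6)
```

View pics/top9.png

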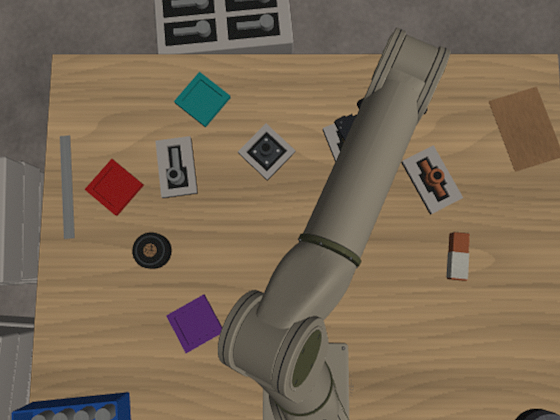

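View pics/side9.png

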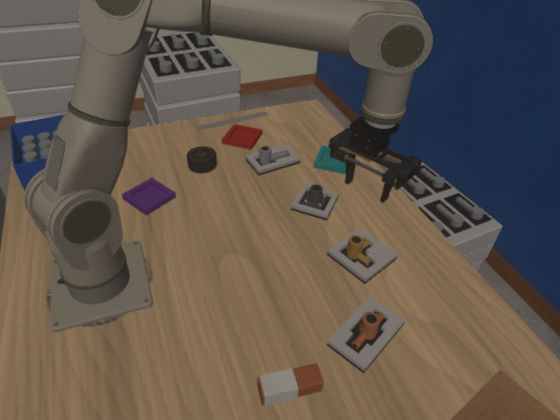

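The top view shows the lever (175,175), flange (267,152) and straight (432,178) in their pockets, but the arm hides the elbow. I'll move aside for a clear check.

Request:
move_arm --pt "0.02 -0.02 0 0" --pt "0.04 -0.05 0 0" --pt "0.04 -0.09 0 0" --pt "0.04 -0.13 0 0" --pt "0.04 -0.17 0 0" --pt "0.04 -0.21 0 0" --pt "0.04 -0.25 0 0" --pt "0.04 -0.28 0 0" --pt "0.04 -0.3 0 0" --pt "0.04 -0.3 0 0"

```text
time: 31.3
ee_pos: [0.5321, 0.1286, 0.257]
eef_rot: [0.972, 0.235, -0.0, -0.001]
ft_force: [0.8, -0.1, -1.3]
width: 0.0873
```

```bash
python3 mv.py .5684 -.3601 .038 -62.9; python3 - <<'E'
from bench import imaging
from h import *
for n in ["top"]:
    c=imaging.get_calibration(n);im,d=imaging.camera(n); cv2.imwrite(f"pics/{n}10.png",im[:,:,::-1]); np.savez(f"{n}10.npz",im=im,d=d,**c)
im,d,K,R,t=load("top10.npz"); P=cloud(d,K,R,t)
cv2.imwrite("pics/c10.png",cv2.resize(im[105:225,150:470,::-1],None,fx=2.5,fy=2.5,interpolation=cv2.INTER_CUBIC))
nest={"lever":(572.7,361.0),"flange":(649.4,108.4),"elbow":(655.8,-129.3),"straight":(568.2,-360.2)}
for n,(x,y) in nest.items():
    D=np.hypot(P[...,0]-x/1000,P[...,1]-y/1000); m=(D<.045)&(P[...,2]>.048)&(P[...,2]<.08)
    vv,uu=np.nonzero(m); X=ray(np.c_[uu,vv],K,R,t,.063)[:,:2]*1000; c=cv2.minAreaRect(X.astype(np.float32))
    print(n,len(X),"hub-nest mm",np.round(np.array(c[0])-[x,y],1),np.round(c[1],1),"top z med %.4f"%np.median(P[m][:,2]),"zmax %.4f"%P[m][:,2].max())
for n,(x,y) in {"roll":(367.2,419.4),"wax":(351.6,-416.9)}.items():
    D=np.hypot(P[...,0]-x/1000,P[...,1]-y/1000); m=(D<.09)&(P[...,2]>.030)&(P[...,2]<.07)
    vv,uu=np.nonzero(m); X=ray(np.c_[uu,vv],K,R,t,.055)[:,:2]*1000; c=cv2.minAreaRect(X.astype(np.float32)); print(n,np.round(c[0],1))
E
```

```text
t 31.30 pos [0.5321 0.1286 0.257 ] psi -62.8 tilt [-0.001  0.001 -1.   ] q [-1.09  0.17  0.88  1.65 -0.14  1.38 -1.29] F [ 0.8 -0.1 -1.3] w 0.0873
shift [-0.1913  0.4515  0.2183] roll 0.0023 (dpsi -0.1)
lever 182 hub-nest mm [ 0.5 -2. ] [39.5 38.4] top z med 0.0638 zmax 0.0716
  return _methods._mean(a, axis=axis, dtype=dtype,
  ret = ret.dtype.type(ret / rcount)
Traceback (most recent call last):
ValueError: zero-size array to reduction operation maximum which has no identity
```

View pics/c10.png

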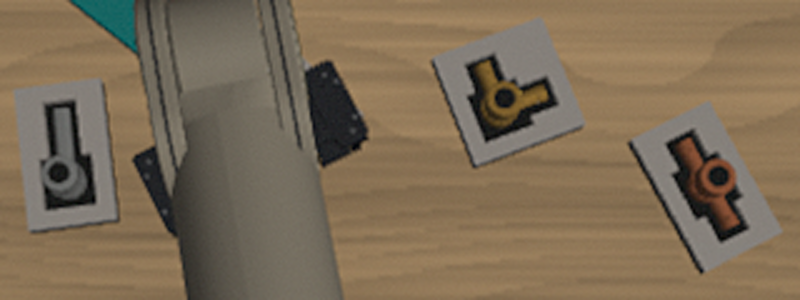

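Lever, elbow and straight sit in their pockets with dark margins all round. The flange is hidden now, so I'll use the earlier unobstructed picture for it.

```bash
python3 - <<'E'
from h import *
nest={"lever":(572.7,361.0),"flange":(649.4,108.4),"elbow":(655.8,-129.3),"straight":(568.2,-360.2)}
for n,(x,y) in nest.items():
    im,d,K,R,t=load("top9.npz" if n=="flange" else "top10.npz"); P=cloud(d,K,R,t)
    D=np.hypot(P[...,0]-x/1000,P[...,1]-y/1000); m=(D<.045)&(P[...,2]>.048)&(P[...,2]<.08)
    vv,uu=np.nonzero(m); X=ray(np.c_[uu,vv],K,R,t,.063)[:,:2]*1000; c=cv2.minAreaRect(X.astype(np.float32))
    print(n,len(X),"hub-nest mm",np.round(np.array(c[0])-[x,y],1),np.round(c[1],1),"top z med %.4f"%np.median(P[m][:,2]))
for n,(x,y) in {"roll":(367.2,419.4),"wax":(351.6,-416.9)}.items():
    D=np.hypot(P[...,0]-x/1000,P[...,1]-y/1000); m=(D<.09)&(P[...,2]>.040)&(P[...,2]<.07)
    vv,uu=np.nonzero(m); X=ray(np.c_[uu,vv],K,R,t,.055)[:,:2]*1000; c=cv2.minAreaRect(X.astype(np.float32)); print(n,np.round(c[0],1))
im,d,K,R,t=load("top9.npz"); cv2.imwrite("pics/c11.png",cv2.resize(im[115:205,150:300,::-1],None,fx=5,fy=5,interpolation=cv2.INTER_CUBIC))
im,d,K,R,t=load("side9.npz"); cv2.imwrite("pics/c12.png",cv2.resize(im[140:370,240:410,::-1],None,fx=2.6,fy=2.6,interpolation=cv2.INTER_CUBIC))
E
```

```text
lever 182 hub-nest mm [ 0.5 -2. ] [39.5 38.4] top z med 0.0638
flange 178 hub-nest mm [-1.3 -1. ] [41.7 38.5] top z med 0.0641
elbow 177 hub-nest mm [0.1 2.1] [38.6 42.6] top z med 0.0642
straight 187 hub-nest mm [1.9 1.1] [40.9 39.5] top z med 0.0634
roll [367.2 419.4]
wax [ 351.2 -416.6]
```

View pics/c11.png

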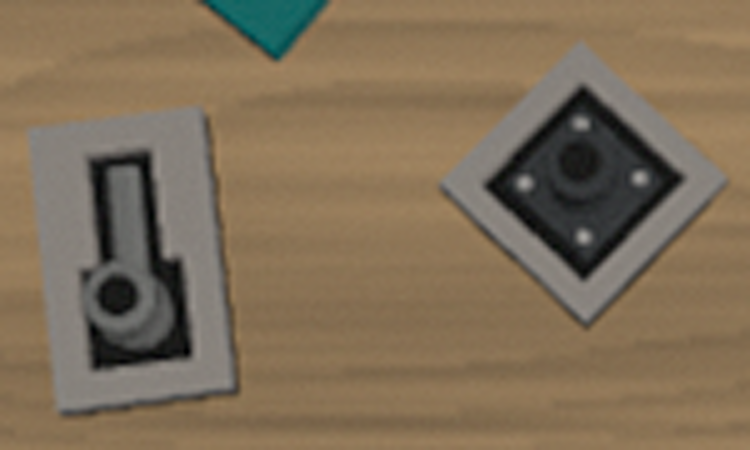

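View pics/c12.png

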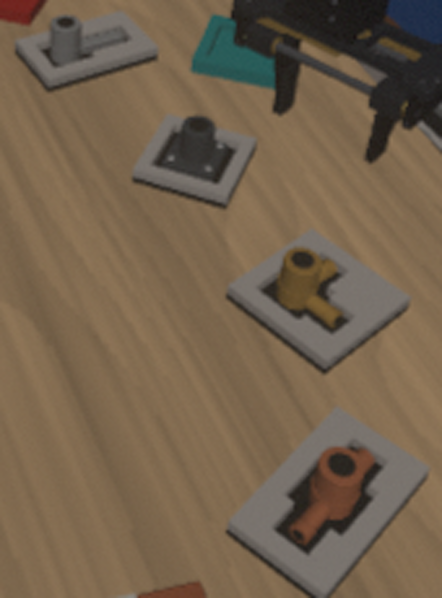

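All four castings are seated: hub tops at about 63–64 mm (63 expected), each within about 2 mm of its nest point. The roll and bar haven't moved. Handing in.

```bash
python3 -c "
from bench import r
print(r.close_job())"
```

```text
the job is handed in; nothing more can be done
None
```

All four castings are in their matching nests, turned to suit, set down on the pocket floors and released. I handed the job in at about 31 s on the robot's clock.

- **Setting down:** each casting was lowered until the wrist felt light contact of about 6–13 N at the expected floor height, then let go.
- **Final camera check:** hub tops measured 63.4–64.2 mm (63 mm expected), and every hub was within about 2.3 mm of its nest point. The top and side pictures show all four upright with clear margins round them. The flange was measured in the picture before last, because the arm hid it in the final one.
- **Bystanders:** the belt roll and the wax bar measured within 0.5 mm of where they started.
- **Disagreements:** for the elbow's angle at pickup, my estimates ranged from −94° to −84°; I used −86.5°, which the wrist camera supported. No final check failed.

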